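# Set the healthy seedlings on their saucers

## Robot

A 6-joint arm with a two-finger parallel gripper is mounted at the origin on the work surface. World frame = base frame: x ahead of the robot, y to its left, z up, the work surface at z = 0. Lengths are in m, angles in rad, forces in N, time in s.
With the tool pointing down it reaches from about 0.35 to 0.775 m from the base axis. Payload 5.5 kg.
Tool frame: the origin (TCP) lies at the very end of the fingers, on their centre line; the grasp point (between the pads) lies 19 mm behind it; z points along the fingers, y is the line along which they close (so a half turn about z gives the same grasp; the last joint's range is limited). The gripper opens to 85 mm and grips with 20 to 120 N. Pads are 22 mm wide; open, the fingers measure 114 mm over their backs; the gripper's body (76 mm by 85 mm) begins 54 mm behind the grasp point. The pads swing forward as they close: fully open they stand 13 mm farther back than shut.
Start: joints at [-1.354, 0.313, 0.046, 1.304, 0, 1.431], TCP at [0.201, -0.539, 0.231] pointing down, gripper open.
Joint ranges: [-2.76, 2.76], [-0.86, 1.69], [-1.03, 1.26], [-2.2, 2.34], [-1.47, 1.5], [-3.14, 3.14]. Speed limits (rad/s): [2.57, 2.57, 3.14, 3.14, 3.14, 3.14].

## Interface

Orientations are given as a unit quaternion [w, x, y, z].
In Python, from workcell import get_state, read_camera, hand_in gives the robot as it stands.
- The arm moves only by the tool send_rows, never from a script. Its argument "increments" is a list of rows, each an object of numbers: "dx", "dy", "dz": the shift along the world's x, y, z in units of 25 mm (1.0 is 25 mm); "roll": the turn about the world's z in units of 8 degrees (1.0 is 8 degrees); "claw": the opening, from -1 (shut) to 1 (fully open). In form: [{"dx": .., "dy": .., "dz": .., "roll": .., "claw": ..}, ...]. A call has exactly 5 rows; each row is the pose to reach, as a shift and turn from the pose commanded when the call began; what a row does not reach only later rows make up. A row lasts 1/8 s, in which the tool goes at most 62.5 mm and 10.7 degrees, less where a joint would pass 70% of its speed; a pose out of reach is approached as far as the arm can. A call with a gripper value outside its range is refused whole. The fingers move at their own pace and stop on an object; "grip_force" is the grip in N (left out, the last holds). Time passes only in rows, so rows that repeat a pose let the fingers close, or fill a call up. It gives the time, the measured TCP pose, the force, the opening and the grip force at its end, in the units of the state.
- get_state(): the state, without advancing time (a new reading comes with each control period).
- read_camera(name): name is "scene" or "top" or "wrist"; returns a dict with "image" (384x512x3 uint8, blue, green, red), "fx", "fy", "cx", "cy" (pixels), "world_to_cam" (4x4, takes a point from world to camera coordinates). Camera axes: x right, y up, looking along -z (the intrinsics and any distortion apply to the point x, -y, -z); pixel columns grow to the right and rows downward; lengths in m; the calibration is good to about 2 mm. A picture is of the moment at which its call begins. There is no depth.
- hand_in(): hands the job in; it is judged then, once.
The state is a dict: "clock": time; "joint_pos": joint angles; "qvel": joint speeds; "tau": joint torques, N m; "tcp_pos": TCP position; "orientation": TCP orientation; "wrist_force": force on the tool from outside, world axes, zero at the start; "ft_torque": the same for the moment, N m; "finger_gap": finger opening in m; "grip_force": force on a finger pad.
Only numpy, scipy, OpenCV 4.12 (cv2) and the standard library are available. Lean on these libraries where they do the work, as an engineer would, in place of code of your own. Each camera call takes 0.05 s, during which the arm holds its last target. There are 200 camera calls.

## Task

Get the healthy plants ready for watering: take the four seedlings with green leaves out of the grey carrying tray, one after another, and stand each pot upright in the middle of the saucer that matches its pot (terracotta on terracotta, white on white, black on black, blue on blue). The two sick seedlings with yellow leaves stay where they are in the tray; keep the healthy pots upright on the way so that no compost spills, and leave the saucers where they stand.

Things in the scene. Friction and masses are not known exactly. Their poses are not given: they have to be found in the camera images.
- pot_terracotta: Orange-brown terracotta pot, HEALTHY seedling (green leaves). 56 mm tall, 42 mm across at the foot; straight collar 60 mm across from 42 mm up to the top: grip this from above. Leaves within 24 mm of the axis, up to 82 mm. 75-225 g. Stands on the 4 mm floor of a grey tray (260 x 360 mm, walls 22 mm high), any cell, at least 95 mm from other pots. Origin: centre of underside, z up
- pot_white: White ceramic pot, HEALTHY seedling (green leaves). 56 mm tall, 42 mm across at the foot; straight collar 60 mm across from 42 mm up to the top: grip this from above. Leaves within 24 mm of the axis, up to 82 mm. 75-225 g. Stands on the 4 mm floor of a grey tray (260 x 360 mm, walls 22 mm high), any cell, at least 95 mm from other pots. Origin: centre of underside, z up
- pot_black: Black plastic pot, HEALTHY seedling (green leaves). 56 mm tall, 42 mm across at the foot; straight collar 60 mm across from 42 mm up to the top: grip this from above. Leaves within 24 mm of the axis, up to 82 mm. 75-225 g. Stands on the 4 mm floor of a grey tray (260 x 360 mm, walls 22 mm high), any cell, at least 95 mm from other pots. Origin: centre of underside, z up
- pot_blue: Blue ceramic pot, HEALTHY seedling (green leaves). 56 mm tall, 42 mm across at the foot; straight collar 60 mm across from 42 mm up to the top: grip this from above. Leaves within 24 mm of the axis, up to 82 mm. 75-225 g. Stands on the 4 mm floor of a grey tray (260 x 360 mm, walls 22 mm high), any cell, at least 95 mm from other pots. Origin: centre of underside, z up
- sick_terracotta: Orange-brown terracotta pot of the same size and shape as the healthy ones, standing among them in the grey tray, but with a SICK seedling: drooping yellow leaves with brown spots, up to 73 mm above the foot. It stays in the tray. Origin: centre of underside, z up
- sick_black: Black plastic pot of the same size and shape as the healthy ones, standing among them in the grey tray, but with a SICK seedling: drooping yellow leaves with brown spots, up to 73 mm above the foot. It stays in the tray. Origin: centre of underside, z up
- saucer_terracotta: Orange-brown terracotta saucer, 84 mm across, 14 mm tall, loose on a flat green mat 2 mm thick. Flat floor 69 mm across, 4 mm above this origin (the pot's foot rests there), inside a sloping rim. The four saucers stand in any order, centres at least 95 mm apart, around a flat clear Petri dish (60 mm across, 14 mm high). Origin: centre of underside, z up
- saucer_white: White ceramic saucer, 84 mm across, 14 mm tall, loose on a flat green mat 2 mm thick. Flat floor 69 mm across, 4 mm above this origin (the pot's foot rests there), inside a sloping rim. The four saucers stand in any order, centres at least 95 mm apart, around a flat clear Petri dish (60 mm across, 14 mm high). Origin: centre of underside, z up
- saucer_black: Black plastic saucer, 84 mm across, 14 mm tall, loose on a flat green mat 2 mm thick. Flat floor 69 mm across, 4 mm above this origin (the pot's foot rests there), inside a sloping rim. The four saucers stand in any order, centres at least 95 mm apart, around a flat clear Petri dish (60 mm across, 14 mm high). Origin: centre of underside, z up
- saucer_blue: Blue ceramic saucer, 84 mm across, 14 mm tall, loose on a flat green mat 2 mm thick. Flat floor 69 mm across, 4 mm above this origin (the pot's foot rests there), inside a sloping rim. The four saucers stand in any order, centres at least 95 mm apart, around a flat clear Petri dish (60 mm across, 14 mm high). Origin: centre of underside, z up

How it is judged:
By the outcome, as a careful person would: the job done as asked, in the order asked, and still so for the second after the job is handed in, with the robot touching nothing.
It also fails if it takes over 106 s, if anything falls off the work surface, if the arm or the gripper's body presses on something with over 40 N, if the wrist force passes 120 N, or if a joint passes its speed limit or range.

## Working session

There is one attempt and no reset: what is moved stays moved. The work goes in short steps, Python scripts to look and compute and a tool call to move; the robot and the scene stay as the last step left them, time stands still between calls to the robot, and variables do not carry over. Pictures are saved under pics/ and viewed, at most 16 in all, crops included, and the job is handed in when it is done.

Besides the shell and the picture viewer there is one more tool, called after "Emit:" as name([rows], argument=value, ...), one row to a line, values as JSON. send_rows: Moves the arm, as the interface text tells. Its arguments: {"type":"object","properties":{"increments":{"type":"array","items":{"type":"object","properties":{"dx":{"type":"number"},"dy":{"type":"number"},"dz":{"type":"number"},"roll":{"type":"number"},"claw":{"type":"number"}}}},"grip_force":{"type":"number"}},"required":["increments"]}

```bash
mkdir -p pics
cat > h.py <<'E'
import cv2, numpy as np
from workcell import get_state, read_camera, hand_in
def save(cam,name):
    d=read_camera(cam); cv2.imwrite(f'pics/{name}.png',d['image'])
    np.savez(f'{name}.npz',**d); return d
def ray(d,u,v):
    M=np.array(d['world_to_cam']); R=M[:3,:3]; o=-R.T@M[:3,3]
    p=np.array([(u-d['cx'])/d['fx'],-(v-d['cy'])/d['fy'],-1.])
    r=R.T@p; return o,r/np.linalg.norm(r)
def onz(d,u,v,z):
    o,r=ray(d,u,v); return o+r*(z-o[2])/r[2]
def tri(a,b):
    (o1,r1),(o2,r2)=a,b
    A=np.stack([r1,-r2],1); t=np.linalg.lstsq(A,o2-o1,rcond=None)[0]
    p,q=o1+t[0]*r1,o2+t[1]*r2; return (p+q)/2,np.linalg.norm(p-q)
E
python3 - <<'E'
from h import *
for c in('top','scene'):
    d=save(c,c+'0'); print(c,{k:(v if np.ndim(v)<2 else None) for k,v in d.items() if k!='image'}, np.round(d['world_to_cam'],3).tolist())
a,b=[cv2.imread(f'pics/{c}0.png') for c in('top','scene')]
print(get_state())
E
```

```text
top {'fx': 485.8339037397889, 'fy': 485.8339037397889, 'cx': 249.92037423011755, 'cy': 194.39049796376042, 'world_to_cam': None} [[-0.016, -1.0, -0.007, 0.028], [0.994, -0.017, 0.11, -0.509], [-0.11, -0.005, 0.994, -1.144], [0.0, 0.0, 0.0, 1.0]]
scene {'fx': 400.698528822686, 'fy': 400.698528822686, 'cx': 256.18554686742635, 'cy': 186.26079098387936, 'world_to_cam': None} [[-0.777, 0.629, 0.005, 0.416], [-0.432, -0.54, 0.722, 0.215], [0.457, 0.559, 0.692, -1.145], [0.0, 0.0, 0.0, 1.0]]
{'clock': 0.1, 'joint_pos': array([-1.35359093e+00,  3.13912397e-01,  4.50824256e-02,  1.30359770e+00,
        3.29928045e-05,  1.43118225e+00]), 'qvel': array([-0.00029314, -0.0013338 ,  0.00153974,  0.00073864, -0.00180187,
       -0.00088965]), 'tau': array([ 2.24441064e-03, -4.81725025e+01,  2.99244189e+01,  1.25899285e-02,
       -1.80364395e-04, -2.12116618e-06]), 'tcp_pos': array([ 0.20073827, -0.53833362,  0.23050123]), 'orientation': array([-8.15696504e-04,  9.84126828e-01,  1.77464705e-01, -1.51525503e-05]), 'wrist_force': array([0.72466426, 0.01762174, 0.50028119]), 'ft_torque': array([ 0.04629791, -0.06664164,  0.01250555]), 'grip_force': 0.0, 'finger_gap': 0.08526830343928865}
```

View pics/top0.png

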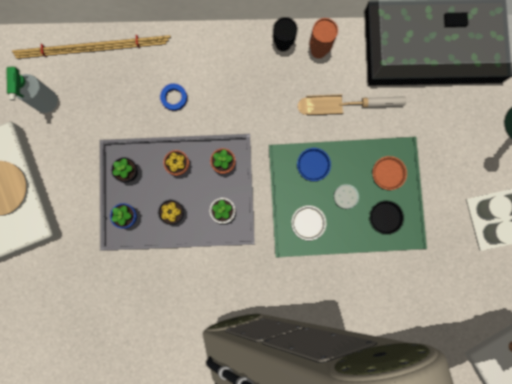

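View pics/scene0.png

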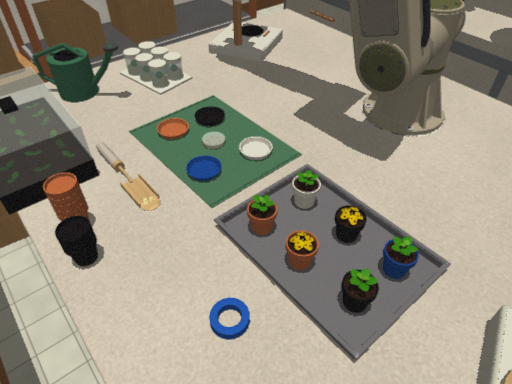

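The top view shows the green pots: black (123,169), blue (123,215), terracotta (223,160) and white (222,210). The sick ones are at (176,162) and (171,212). The saucers are blue (313,164), terracotta (389,173), white (309,222) and black (386,217), with the Petri dish at (346,196). The scene view agrees. Next I'll measure saucer outlines and leaf/rim blobs in both views.

```bash
cat > m.py <<'E'
from h import *
T=dict(np.load('top0.npz'));S=dict(np.load('scene0.npz'))
def blob(d,seed,kind,r):
    im=d['image'].astype(int); hsv=cv2.cvtColor(d['image'],cv2.COLOR_BGR2HSV); H,s,v=[hsv[...,i].astype(int) for i in range(3)]
    m={'terracotta':((H<14)&(s>110)&(v>50)),'white':((s<60)&(v>120)),'black':(v<50),'blue':((H>100)&(H<130)&(s>140)),
       'green':((H>40)&(H<75)&(s>120)),'yellow':((H>18)&(H<35)&(s>150))}[kind].astype(np.uint8)
    w=np.zeros_like(m); cv2.circle(w,seed,r,1,-1); m&=w
    c=max(cv2.findContours(m,0,1)[0],key=cv2.contourArea); hull=cv2.convexHull(c)
    return cv2.fitEllipse(hull) if len(hull)>5 else (seed,(0,0),0)
if __name__=='__main__':
    for n,a,b in[('blue',(313,164),(204,168)),('terracotta',(389,173),(173,129)),('white',(309,222),(256,149)),('black',(386,217),(210,117))]:
        ea,eb=blob(T,a,n,22),blob(S,b,n,24)
        p,g=tri(ray(T,*ea[0]),ray(S,*eb[0]))
        print('saucer',n,np.round(ea[0],1),np.round(ea[1],1),np.round(eb[0],1),np.round(eb[1],1),'tri',p.round(4),g.round(4),'top@16',onz(T,*ea[0],.016).round(4),'sc@16',onz(S,*eb[0],.016).round(4))
    for n,a,b in[('blue',(123,215),(401,252)),('terracotta',(223,160),(262,210)),('white',(222,210),(306,187)),('black',(123,169),(360,285))]:
        ea=blob(T,a,n,18); ga=blob(T,a,'green',14); gb=blob(S,(b[0],b[1]-6),'green',22)
        p,g=tri(ray(T,*ga[0]),ray(S,*gb[0]))
        print('pot',n,np.round(ea[0],1),np.round(ea[1],1),'rim@60',onz(T,*ea[0],.06).round(4),'leaf',np.round(ga[0],1),onz(T,*ga[0],.075).round(4),'tri',p.round(4),g.round(4))
E
python3 m.py
```

```text
saucer blue [313.4 164. ] [32.3 32.4] [203.4 167.5] [25.2 34.9] tri [ 0.5841 -0.1382  0.0095] 0.0008 top@16 [ 0.5827 -0.1371  0.016 ] sc@16 [ 0.588 -0.132  0.016]
saucer terracotta [389.1 172.7] [32.7 33.4] [172.7 128. ] [20.4 31.4] tri [ 0.5591 -0.3233  0.0088] 0.0001 top@16 [ 0.5579 -0.3213  0.016 ] sc@16 [ 0.5635 -0.3141  0.016 ]
saucer white [308.4 222.4] [37.6 38. ] [255.2 146.3] [21.9 34.3] tri [ 0.4403 -0.1212  0.0131] 0.0008 top@16 [ 0.4398 -0.1206  0.016 ] sc@16 [ 0.4428 -0.1187  0.016 ]
saucer black [386.2 217. ] [32.1 32.8] [209.6 115.9] [19.6 29.5] tri [ 0.4499 -0.3112  0.0078] 0.0006 top@16 [ 0.4497 -0.3092  0.016 ] sc@16 [ 0.4562 -0.3004  0.016 ]
pot blue [130.2 220.2] [ 7.7 16.3] rim@60 [0.4495 0.3004 0.06  ] leaf [121.3 215. ] [0.4609 0.3173 0.075 ] tri [0.4606 0.3186 0.0733] 0.0018
pot terracotta [222.7 161. ] [23.5 24.8] rim@60 [0.5862 0.0827 0.06  ] leaf [222.  159.1] [0.5878 0.0835 0.075 ] tri [0.5888 0.0828 0.0737] 0.0021
pot white [222. 210.] [35.7 35.7] rim@60 [0.4698 0.0855 0.06  ] leaf [221.8 209.9] [0.4688 0.0851 0.075 ] tri [0.469  0.0853 0.0729] 0.0001
pot black [125.7 170.6] [22.9 27. ] rim@60 [0.5671 0.3124 0.06  ] leaf [122.  168.2] [0.5703 0.3171 0.075 ] tri [0.5706 0.3185 0.0715] 0.0009
```

Emit:
send_rows([
  {"dx": 1.5,"dy": 1.5,"dz": 1,"roll": 1,"claw": 1},
  {"dx": 3.2,"dy": 3.2,"dz": 2,"roll": 2,"claw": 1},
  {"dx": 4.9,"dy": 4.9,"dz": 3,"roll": 3,"claw": 1},
  {"dx": 6.6,"dy": 6.6,"dz": 3.5,"roll": 4,"claw": 1},
  {"dx": 8.3,"dy": 8.3,"dz": 3.5,"roll": 4,"claw": 1},
])

```text
clock: 0.72
tcp_pos: [0.4086, -0.3313, 0.3199]
orientation: [0.001, 0.897, 0.442, 0.0]
wrist_force: [-0.2, -0.7, -0.1]
finger_gap: 0.0854
grip_force: 0.0
```

Emit:
send_rows([
  {"dx": 1.5,"dy": 1.7,"dz": 0,"claw": 1},
  {"dx": 2.6,"dy": 3.2,"dz": 0,"claw": 1},
  {"dx": 3,"dy": 4,"dz": 0,"claw": 1},
  {"dx": 3,"dy": 4,"dz": 0,"claw": 1},
  {"dx": 3,"dy": 4,"dz": 0,"claw": 1},
])

```text
schema error: expected keys dx, dy, dz, roll, claw
```

Run:
```python
from h import *
d=save('wrist','w1'); print(np.round(d['world_to_cam'],3).tolist(),d['fx'],d['cx'],d['cy']); s=get_state(); print(s['clock'],s['tcp_pos'],s['orientation'],s['joint_pos'])
save('top','top1')
```

```text
[[0.793, -0.609, 0.002, -0.526], [0.583, 0.757, -0.295, 0.076], [0.178, 0.235, 0.956, -0.458], [0.0, 0.0, 0.0, 1.0]] 271.69768621079595 251.2618979832371 190.64733635282397
0.775 [ 0.41278487 -0.32551887  0.31952925] [-3.40919704e-04  8.95650172e-01  4.44752621e-01  2.40002286e-03] [-0.82329174  0.20636352  0.11868235  1.48241221  0.00479701  1.3965036 ]
```

View pics/w1.png

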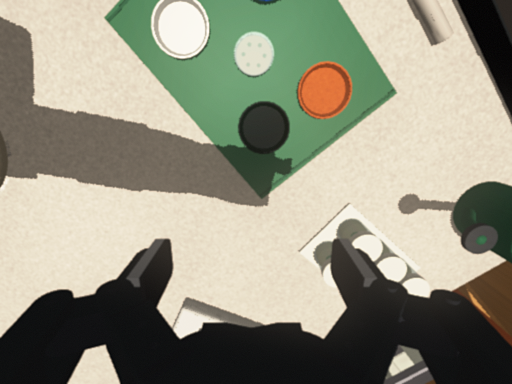

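The wrist camera looks ahead of the gripper. It shows the white saucer at (180,27), black (264,127), terracotta (325,90) and the Petri dish at (254,53). I'll move a little further on so all four are in view.

Emit:
send_rows([
  {"dx": 0.4,"dy": 1.2,"dz": 0,"roll": 0,"claw": 1},
  {"dx": 0.5,"dy": 2,"dz": 0,"roll": 0,"claw": 1},
  {"dx": 0.5,"dy": 2.2,"dz": 0,"roll": 0,"claw": 1},
  {"dx": 0.5,"dy": 2.2,"dz": 0,"roll": 0,"claw": 1},
  {"dx": 0.5,"dy": 2.2,"dz": 0,"roll": 0,"claw": 1},
])

```text
clock: 1.45
tcp_pos: [0.4195, -0.2783, 0.3187]
orientation: [0.0, 0.897, 0.441, -0.0]
wrist_force: [0.5, -0.3, -0.0]
finger_gap: 0.0852
grip_force: 0.0
```

```bash
cat > m2.py <<'E'
from m import *
SA={'blue':(.584,-.138),'terracotta':(.559,-.323),'white':(.440,-.121),'black':(.450,-.311)}
def proj(d,p):
    q=np.array(d['world_to_cam'])@np.r_[p,1]; return int(round(d['cx']-d['fx']*q[0]/q[2])),int(round(d['cy']+d['fy']*q[1]/q[2]))
if __name__=='__main__':
    d=save('wrist','w2')
    for n,(x,y) in SA.items():
        s=proj(d,(x,y,.012)); e=blob(d,s,n,40); t=blob(T,proj(T,(x,y,.012)),n,22)
        p,g=tri(ray(d,*e[0]),ray(T,*t[0]))
        print(n,s,np.round(e[0],1),np.round(e[1],1),'w@10',onz(d,*e[0],.010).round(4),'tri',p.round(4),g.round(4))
E
python3 m2.py
```

```text
blue (283, 8) [282.5   5.8] [58.2 66.4] w@10 [ 0.5854 -0.135   0.01  ] tri [ 0.5824 -0.1368  0.0199] 0.0007
terracotta (338, 124) [337.3 122. ] [50.4 55.6] w@10 [ 0.5608 -0.3204  0.01  ] tri [ 0.5529 -0.312   0.0478] 0.0006
white (199, 65) [198.2  62.1] [56.9 63. ] w@10 [ 0.4412 -0.117   0.01  ] tri [ 0.4407 -0.1197  0.0207] 0.0023
black (278, 159) [277.2 157.6] [47.3 49.6] w@10 [ 0.4502 -0.3082  0.01  ] tri [ 0.4499 -0.3065  0.0227] 0.0022
```

View pics/w2.png

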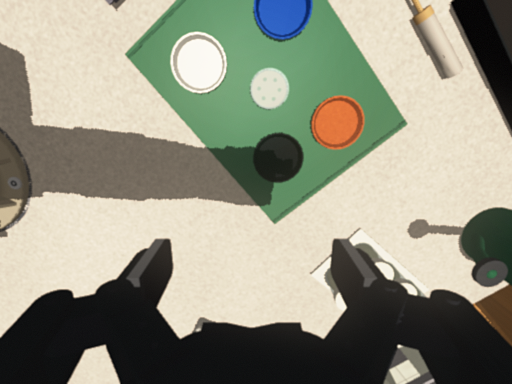

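Wrist view: saucers white (198,62), blue (283,6, cut off by the image edge), terracotta (337,122) and black (277,158). These agree with the other views to about 3 mm. On to the tray.

Emit:
send_rows([
  {"dx": 0,"dy": 1.5,"dz": 0,"roll": 0,"claw": 1},
  {"dx": 0,"dy": 3.5,"dz": 0,"roll": 0,"claw": 1},
  {"dx": 0,"dy": 5.5,"dz": 0,"roll": 0,"claw": 1},
  {"dx": 0,"dy": 7.5,"dz": 0,"roll": 0,"claw": 1},
  {"dx": 0,"dy": 9.5,"dz": 0,"roll": 0,"claw": 1},
])

```text
clock: 2.12
tcp_pos: [0.4198, -0.0391, 0.3189]
orientation: [0.0, 0.897, 0.441, 0.0]
wrist_force: [0.2, 0.6, 0.1]
finger_gap: 0.0848
grip_force: 0.0
```

Emit:
send_rows([
  {"dx": 0,"dy": 1.5,"dz": 0,"roll": 0,"claw": 1},
  {"dx": 0,"dy": 2.5,"dz": 0,"roll": 0,"claw": 1},
  {"dx": 0,"dy": 2.5,"dz": 0,"roll": 0,"claw": 1},
  {"dx": 0,"dy": 2.5,"dz": 0,"roll": 0,"claw": 1},
  {"dx": 0,"dy": 2.5,"dz": 0,"roll": 0,"claw": 1},
])

```text
clock: 2.75
tcp_pos: [0.4199, 0.0216, 0.3187]
orientation: [0.0, 0.897, 0.441, -0.0]
wrist_force: [-0.2, 1.0, -0.6]
finger_gap: 0.0854
grip_force: 0.0
```

Run:
```python
from h import *
d=save('wrist','w3'); print(get_state()['tcp_pos']); cv2.imwrite('pics/w3b.png',cv2.resize(d['image'][:290],None,fx=1.56,fy=1.56,interpolation=2))
```

```text
[0.41990083 0.02163184 0.31869731]
```

View pics/w3b.png

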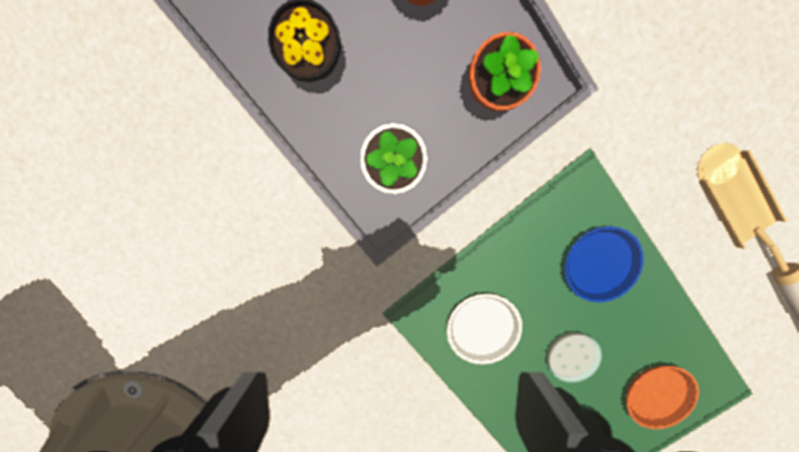

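The crop (scale 1.56) shows the white pot rim at (394,158), the terracotta rim at (505,70), a sick black pot at (305,40), and saucers blue (602,263), white (484,329) and terracotta (662,397).

Run:
```python
from m2 import *
d=dict(np.load('w3.npz')); d2=dict(np.load('w2.npz'))
for n,s,k in[('white',(253,101),24),('terracotta',(324,45),27)]:
    e=blob(d,s,n,k); g=blob(d,s,'green',22); gT=blob(T,{'white':(222,210),'terracotta':(223,160)}[n],'green',14)
    tT=blob(T,{'white':(222,210),'terracotta':(223,160)}[n],n,15)
    print('pot',n,np.round(e[0],1),np.round(e[1],1),'@60',onz(d,*e[0],.06).round(4),'leaftri',[np.round(x,4) for x in tri(ray(d,*g[0]),ray(T,*gT[0]))],'rimT',np.round(tT[1],1),'tri',[np.round(x,4) for x in tri(ray(d,*e[0]),ray(T,*tT[0]))])
for n,s in[('white',(310,211)),('blue',(386,169)),('terracotta',(424,254))]:
    e=blob(d,s,n,35); 
    e2=blob(d2,proj(d2,(*SA[n],.012)),n,40)
    print('saucer',n,np.round(e[1],1),onz(d,*e[0],.01).round(4),'wristtri',[np.round(x,4) for x in tri(ray(d,*e[0]),ray(d2,*e2[0]))])
```

```text
pot white [253. 101.] [47.7 47.7] @60 [0.4724 0.0872 0.06  ] leaftri [array([0.4717, 0.0878, 0.0371]), np.float64(0.0006)] rimT [28.2 30.2] tri [array([0.4727, 0.0875, 0.0416]), np.float64(0.0003)]
pot terracotta [323.   45.5] [44.7 51.9] @60 [0.5883 0.0859 0.06  ] leaftri [array([0.588 , 0.0844, 0.0761]), np.float64(0.0022)] rimT [23.5 24.8] tri [array([0.5861, 0.0842, 0.0647]), np.float64(0.0038)]
saucer white [45.4 49.5] [ 0.441  -0.1204  0.01  ] wristtri [array([ 0.4414, -0.1181,  0.0151]), np.float64(0.0002)]
saucer blue [45.7 52.7] [ 0.5859 -0.1372  0.01  ] wristtri [array([ 0.5848, -0.1356,  0.0132]), np.float64(0.0005)]
saucer terracotta [38.8 47.4] [ 0.5607 -0.3225  0.01  ] wristtri [array([ 0.5601, -0.3198,  0.013 ]), np.float64(0.0001)]
```

Emit:
send_rows([
  {"dx": 0.2,"dy": 0.3,"dz": -1.3,"roll": 0,"claw": 1},
  {"dx": 0.4,"dy": 0.6,"dz": -2.6,"roll": 0,"claw": 1},
  {"dx": 0.4,"dy": 0.6,"dz": -4,"roll": 0,"claw": 1},
  {"dx": 0.4,"dy": 0.6,"dz": -4,"roll": 0,"claw": 1},
  {"dx": 0.4,"dy": 0.6,"dz": -4,"roll": 0,"claw": 1},
])

```text
clock: 3.42
tcp_pos: [0.4303, 0.0371, 0.22]
orientation: [0.0, 0.897, 0.441, 0.0]
wrist_force: [0.4, -0.4, 0.5]
finger_gap: 0.0852
grip_force: 0.0
```

```bash
cat > m3.py <<'E'
from m2 import *
PO={'white':(.470,.086),'terracotta':(.587,.085),'blue':(.4606,.318),'black':(.5705,.318)}
def rim(d,n,p,z=.06):
    # outer rim circle: mask around the projected guess, hull, min enclosing circle / ellipse
    s=proj(d,(*p,z)); k=int(1.3*abs(.03*d['fx']/(np.array(d['world_to_cam'])@np.r_[p,z,1])[2]))
    hsv=cv2.cvtColor(d['image'],cv2.COLOR_BGR2HSV); H,S_,V=[hsv[...,i].astype(int) for i in range(3)]
    m={'white':(S_<50)&(V>165),'terracotta':(H<14)&(S_>150)&(V>110),'blue':(H>100)&(H<130)&(S_>140),'black':V<55}[n].astype(np.uint8)
    w=np.zeros_like(m); cv2.circle(w,s,k,1,-1); m&=w
    m=cv2.morphologyEx(m,cv2.MORPH_OPEN,np.ones((2,2),np.uint8))
    e=cv2.fitEllipse(cv2.convexHull(cv2.findNonZero(m)))
    g=blob(d,s,'green',k)
    return e,g
def rep(d,n,prev,p=None):
    e,g=rim(d,n,p or PO[n]); print(n,np.round(e[0],1),np.round(e[1],1),'@60',onz(d,*e[0],.06).round(4),'leaf@75',onz(d,*g[0],.075).round(4))
    if prev:
        q=dict(np.load(prev+'.npz')); e2,g2=rim(q,n,p or PO[n])
        print('  rim tri',*[np.round(x,4) for x in tri(ray(d,*e[0]),ray(q,*e2[0]))],'leaf tri',*[np.round(x,4) for x in tri(ray(d,*g[0]),ray(q,*g2[0]))])
E
python3 - <<'E'
from m3 import *
d=save('wrist','w4'); print(get_state()['tcp_pos'],get_state()['clock']); rep(d,'white','w3'); rep(d,'terracotta','w3')
e,_=rim(d,'white',PO['white']); im=d['image'].copy(); cv2.ellipse(im,e,(255,0,255),1); cv2.imwrite('pics/w4a.png',im)
E
```

```text
[0.43076826 0.03714125 0.22038831] 3.475
white [255.  120.2] [69.5 72.2] @60 [0.4711 0.0847 0.06  ] leaf@75 [0.4711 0.0881 0.075 ]
  rim tri [0.4709 0.0865 0.0933] 0.0015 leaf tri [0.471  0.0877 0.0657] 0.0002
terracotta [348.8  45.6] [58.  67.5] @60 [0.5891 0.085  0.06  ] leaf@75 [0.5897 0.0856 0.075 ]
  rim tri [0.591  0.0844 0.0543] 0.0007 leaf tri [0.5883 0.0856 0.0781] 0.0002
```

View pics/w4a.png

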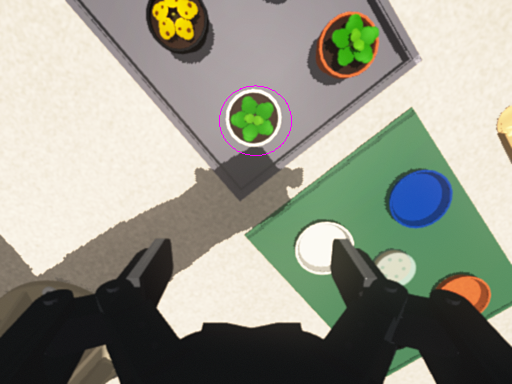

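The picked ellipse on the white pot is too large. The visible rim is centred at about (253,118), which gives a pot at (0.471, 0.087). Terracotta rim is at (349,45). Grasping white.

Emit:
send_rows([
  {"dx": 0.8,"dy": 1.0,"dz": -0.8,"roll": 0,"claw": 1},
  {"dx": 1.63,"dy": 2.0,"dz": -2,"roll": 0,"claw": 1},
  {"dx": 1.63,"dy": 2.0,"dz": -3.7,"roll": 0,"claw": 1},
  {"dx": 1.63,"dy": 2.0,"dz": -5.5,"roll": 0,"claw": 1},
  {"dx": 1.63,"dy": 2.0,"dz": -6.8,"roll": 0,"claw": 1},
])

```text
clock: 4.1
tcp_pos: [0.4715, 0.0876, 0.0486]
orientation: [0.0, 0.897, 0.442, 0.001]
wrist_force: [0.0, 0.7, 0.2]
finger_gap: 0.0853
grip_force: 0.0
```

Emit:
send_rows([
  {"dx": 0,"dy": 0,"dz": -0.8,"roll": 0,"claw": 1},
  {"dx": 0,"dy": 0,"dz": -0.8,"roll": 0,"claw": 0.3},
  {"dx": 0,"dy": 0,"dz": -0.8,"roll": 0,"claw": -0.2},
  {"dx": 0,"dy": 0,"dz": -0.8,"roll": 0,"claw": -0.2},
  {"dx": 0,"dy": 0,"dz": -0.8,"roll": 0,"claw": -0.2},
], grip_force=35)

```text
clock: 4.72
tcp_pos: [0.472, 0.0876, 0.0302]
orientation: [0.001, 0.897, 0.442, 0.001]
wrist_force: [1.0, -0.2, 5.1]
finger_gap: 0.059
grip_force: 38.5
```

Run:
```python
from h import *
d=save('wrist','g1');s=get_state(); print(s['clock'],s['tcp_pos'],s['finger_gap'],s['grip_force'],s['wrist_force'])
```

```text
4.775 [0.47193191 0.08760951 0.03017385] 0.05863135965867668 38.611085414886475 [ 0.10829041 -1.27008497  5.76873001]
```

View pics/g1.png

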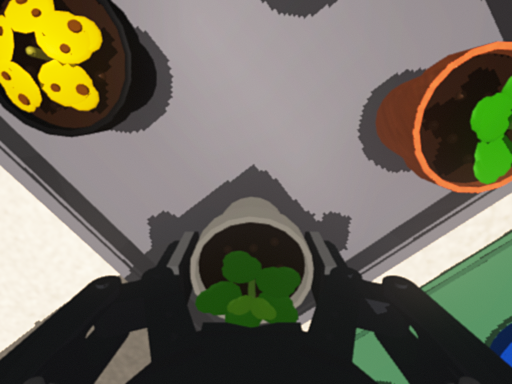

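White is gripped. The image shows the rim at (251,272) centred between the fingers, with the sick black pot and the terracotta pot undisturbed. Lift and carry.

Emit:
send_rows([
  {"dx": 0,"dy": 0,"dz": 0.5,"roll": 0,"claw": -0.2},
  {"dx": 0,"dy": 0,"dz": 1.5,"roll": 0,"claw": -0.2},
  {"dx": 0,"dy": -0.4,"dz": 2.6,"roll": 0,"claw": -0.2},
  {"dx": -0.2,"dy": -1.4,"dz": 3.2,"roll": 0,"claw": -0.2},
  {"dx": -0.5,"dy": -3,"dz": 3.2,"roll": 0,"claw": -0.2},
])

```text
clock: 5.4
tcp_pos: [0.4589, 0.0124, 0.1107]
orientation: [0.001, 0.897, 0.443, 0.001]
wrist_force: [1.5, -0.9, -2.6]
finger_gap: 0.059
grip_force: 38.4
```

Emit:
send_rows([
  {"dx": -0.3,"dy": -1.6,"dz": 0,"roll": 0,"claw": -0.2},
  {"dx": -0.5,"dy": -3.2,"dz": 0,"roll": 0,"claw": -0.2},
  {"dx": -0.6,"dy": -4.4,"dz": 0,"roll": 0,"claw": -0.2},
  {"dx": -0.74,"dy": -5.1,"dz": 0,"roll": 0,"claw": -0.2},
  {"dx": -0.74,"dy": -5.3,"dz": 0,"roll": 0,"claw": -0.2},
])

```text
clock: 6.02
tcp_pos: [0.439, -0.1206, 0.1091]
orientation: [-0.0, 0.898, 0.441, -0.0]
wrist_force: [-0.8, -0.2, -2.1]
finger_gap: 0.0589
grip_force: 38.4
```

Run:
```python
from h import *
d=save('wrist','g2');s=get_state(); print(s['clock'],s['tcp_pos'],s['finger_gap'],s['grip_force'],s['wrist_force'])
save('top','tg2')
```

```text
6.075 [ 0.43931599 -0.12059668  0.1090453 ] 0.058967998879438245 38.428133726119995 [ 0.28578919 -0.06710186 -2.21511468]
```

View pics/g2.png

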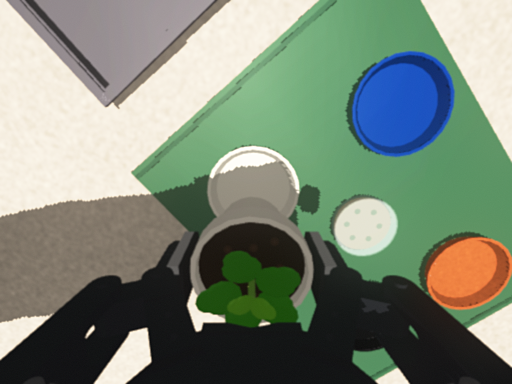

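White hangs upright. The saucer edge below shows at columns 208–299 with its top at row 146, and the blue saucer is at (402,104). I'll check these edges against my estimate.

Run:
```python
from m2 import *
d=dict(np.load('g2.npz'))
# visible upper edge points of white saucer rim at z=.016
for u,v in[(253,146),(208,187),(299,185)]: print((u,v),onz(d,u,v,.016).round(4))
P=np.array([onz(d,u,v,.016)[:2] for u,v in[(253,146),(208,187),(299,185),(220,160),(287,159)]])
A=np.c_[2*P,np.ones(len(P))]; s=np.linalg.lstsq(A,(P**2).sum(1),rcond=None)[0]; print('circle',s[:2].round(4),np.sqrt(s[2]+s[:2]@s[:2]).round(4))
for n,sd in[('blue',(402,104)),('terracotta',(468,272))]:
    e=blob(d,sd,n,58); print(n,np.round(e[0],1),np.round(e[1],1),onz(d,*e[0],.013).round(4))
```

```text
(253, 146) [ 0.4662 -0.086   0.016 ]
(208, 187) [ 0.4117 -0.0904  0.016 ]
(299, 185) [ 0.4777 -0.139   0.016 ]
circle [ 0.4417 -0.119 ] 0.0413
blue [402.6 103.5] [ 95.3 112.2] [ 0.5862 -0.1346  0.013 ]
terracotta [467.4 271.7] [71.  89.5] [ 0.5602 -0.3186  0.013 ]
```

Emit:
send_rows([
  {"dx": 0.08,"dy": 0.05,"dz": -0.6,"roll": 0,"claw": -0.2},
  {"dx": 0.08,"dy": 0.05,"dz": -1.6,"roll": 0,"claw": -0.2},
  {"dx": 0.08,"dy": 0.05,"dz": -2.4,"roll": 0,"claw": -0.2},
  {"dx": 0.08,"dy": 0.05,"dz": -2.85,"roll": 0,"claw": -0.2},
  {"dx": 0.08,"dy": 0.05,"dz": -3.02,"roll": 0,"claw": -0.2},
])

```text
clock: 6.75
tcp_pos: [0.441, -0.1178, 0.0323]
orientation: [-0.001, 0.897, 0.442, -0.0]
wrist_force: [0.7, 0.0, -2.5]
finger_gap: 0.0586
grip_force: 38.4
```

Emit:
send_rows([
  {"dx": 0,"dy": 0,"dz": 0,"roll": 0,"claw": -0.2},
  {"dx": 0,"dy": 0,"dz": -0.03,"roll": 0,"claw": -0.2},
  {"dx": 0,"dy": 0,"dz": -0.03,"roll": 0,"claw": 0.5},
  {"dx": 0,"dy": 0,"dz": 0,"roll": 0,"claw": 1},
  {"dx": 0,"dy": 0,"dz": 0,"roll": 0,"claw": 1},
])

```text
clock: 7.38
tcp_pos: [0.4419, -0.1188, 0.0337]
orientation: [0.0, 0.897, 0.442, 0.0]
wrist_force: [0.5, -0.6, -0.5]
finger_gap: 0.0855
grip_force: 0.0
```

Emit:
send_rows([
  {"dx": 0,"dy": 0,"dz": 0.8,"roll": 0,"claw": 1},
  {"dx": 0,"dy": 0,"dz": 2.5,"roll": 0,"claw": 1},
  {"dx": 0.2,"dy": 0.3,"dz": 4.5,"roll": 0,"claw": 1},
  {"dx": 1.2,"dy": 1.7,"dz": 5.2,"roll": 0,"claw": 1},
  {"dx": 2.4,"dy": 3.4,"dz": 5.2,"roll": 0,"claw": 1},
])

```text
clock: 8.0
tcp_pos: [0.5036, -0.0338, 0.1659]
orientation: [0.002, 0.898, 0.441, 0.002]
wrist_force: [0.4, -0.5, 0.1]
finger_gap: 0.0852
grip_force: 0.0
```

Emit:
send_rows([
  {"dx": 1.2,"dy": 1.7,"dz": 0,"roll": 0,"claw": 1},
  {"dx": 1.8,"dy": 2.5,"dz": 0,"roll": 0,"claw": 1},
  {"dx": 2,"dy": 2.8,"dz": 0,"roll": 0,"claw": 1},
  {"dx": 2,"dy": 2.8,"dz": 0,"roll": 0,"claw": 1},
  {"dx": 2,"dy": 2.8,"dz": 0,"roll": 0,"claw": 1},
])

```text
clock: 8.62
tcp_pos: [0.5509, 0.0355, 0.1633]
orientation: [0.0, 0.897, 0.441, -0.0]
wrist_force: [0.1, 0.5, -0.7]
finger_gap: 0.0855
grip_force: 0.0
```

Run:
```python
from m3 import *
d=save('wrist','w5'); t=save('top','top5'); print(get_state()['tcp_pos'],get_state()['clock']); rep(d,'terracotta','w3')
e,_=rim(d,'terracotta',PO['terracotta']); im=d['image'].copy(); cv2.ellipse(im,e,(255,0,255),1)
c=cv2.resize(t['image'][110:270,80:440],None,fx=1.42,fy=1.42,interpolation=2)[:, :512]
cv2.imwrite('pics/w5a.png',np.vstack([im[:300],c]))
```

```text
[0.55100258 0.03541832 0.16342097] 8.725
terracotta [253.5 122.1] [66.4 68.6] @60 [0.5902 0.0851 0.06  ] leaf@75 [0.5896 0.086  0.075 ]
  rim tri [0.5902 0.0845 0.056 ] 0.0008 leaf tri [0.5896 0.0857 0.0737] 0.0004Traceback (most recent call last):
  File "<stdin>", line 5, in <module>
    return _nx.concatenate(arrs, 0, dtype=dtype, casting=casting)
           ~~~~~~~~~~~~~~~^^^^^^^^^^^^^^^^^^^^^^^^^^^^^^^^^^^^^^^
ValueError: all the input array dimensions except for the concatenation axis must match exactly, but along dimension 1, the array at index 0 has size 512 and the array at index 1 has size 511
```

Emit:
send_rows([
  {"dx": 0.8,"dy": 1.0,"dz": -0.3,"roll": 0,"claw": 1},
  {"dx": 1.4,"dy": 1.8,"dz": -1.2,"roll": 0,"claw": 1},
  {"dx": 1.56,"dy": 1.98,"dz": -2.8,"roll": 0,"claw": 1},
  {"dx": 1.56,"dy": 1.98,"dz": -4.3,"roll": 0,"claw": 1},
  {"dx": 1.56,"dy": 1.98,"dz": -5.34,"roll": 0,"claw": 1},
])

```text
clock: 9.35
tcp_pos: [0.5894, 0.0852, 0.0281]
orientation: [-0.0, 0.897, 0.441, -0.001]
wrist_force: [0.1, -0.3, 0.3]
finger_gap: 0.0854
grip_force: 0.0
```

Emit:
send_rows([
  {"dx": 0,"dy": 0,"dz": 0,"roll": 0,"claw": 1},
  {"dx": 0,"dy": 0,"dz": 0,"roll": 0,"claw": 0.3},
  {"dx": 0,"dy": 0,"dz": 0,"roll": 0,"claw": -0.2},
  {"dx": 0,"dy": 0,"dz": 0,"roll": 0,"claw": -0.2},
  {"dx": 0,"dy": 0,"dz": 0,"roll": 0,"claw": -0.2},
], grip_force=35)

```text
clock: 9.98
tcp_pos: [0.5919, 0.0857, 0.0318]
orientation: [0.001, 0.897, 0.442, 0.002]
wrist_force: [-1.4, -1.0, 6.5]
finger_gap: 0.0587
grip_force: 38.4
```

Emit:
send_rows([
  {"dx": 0,"dy": 0,"dz": 0.5,"roll": 0,"claw": -0.2},
  {"dx": 0,"dy": 0,"dz": 1.5,"roll": 0,"claw": -0.2},
  {"dx": 0,"dy": -0.4,"dz": 2.6,"roll": 0,"claw": -0.2},
  {"dx": -0.1,"dy": -1.4,"dz": 3.2,"roll": 0,"claw": -0.2},
  {"dx": -0.2,"dy": -3,"dz": 3.2,"roll": 0,"claw": -0.2},
])

```text
clock: 10.6
tcp_pos: [0.5866, 0.011, 0.1122]
orientation: [0.001, 0.897, 0.443, 0.002]
wrist_force: [1.2, -0.7, -1.3]
finger_gap: 0.059
grip_force: 38.2
```

Emit:
send_rows([
  {"dx": -0.1,"dy": -1.8,"dz": 0,"roll": 0,"claw": -0.2},
  {"dx": -0.2,"dy": -3.7,"dz": 0,"roll": 0,"claw": -0.2},
  {"dx": -0.3,"dy": -5.6,"dz": 0,"roll": 0,"claw": -0.2},
  {"dx": -0.4,"dy": -7.5,"dz": 0,"roll": 0,"claw": -0.2},
  {"dx": -0.5,"dy": -9.2,"dz": 0,"roll": 0,"claw": -0.2},
])

```text
clock: 11.22
tcp_pos: [0.5727, -0.2208, 0.1104]
orientation: [0.0, 0.897, 0.442, 0.0]
wrist_force: [-0.0, -0.1, -2.0]
finger_gap: 0.0588
grip_force: 38.2
```

Emit:
send_rows([
  {"dx": -0.2,"dy": -1.5,"dz": 0,"roll": 0,"claw": -0.2},
  {"dx": -0.3,"dy": -2.6,"dz": 0,"roll": 0,"claw": -0.2},
  {"dx": -0.5,"dy": -3.4,"dz": 0,"roll": 0,"claw": -0.2},
  {"dx": -0.5,"dy": -3.8,"dz": 0,"roll": 0,"claw": -0.2},
  {"dx": -0.5,"dy": -3.9,"dz": 0,"roll": 0,"claw": -0.2},
])

```text
clock: 11.85
tcp_pos: [0.5605, -0.3166, 0.1099]
orientation: [-0.0, 0.897, 0.442, 0.0]
wrist_force: [-0.4, -0.1, -1.4]
finger_gap: 0.0586
grip_force: 38.2
```

Run:
```python
from h import *
d=save('wrist','g3');s=get_state(); print(s['clock'],s['tcp_pos'],s['finger_gap'],s['grip_force'],s['wrist_force'])
```

```text
11.9 [ 0.56060262 -0.31645752  0.1098283 ] 0.058545206053567396 38.18971037864685 [ 0.02848396  0.25147495 -1.7085757 ]
```

View pics/g3.png

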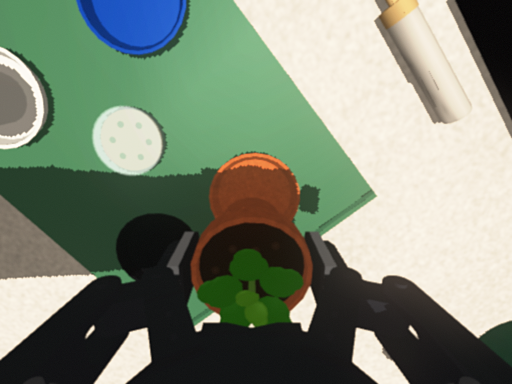

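Terracotta hangs upright. Its saucer edge is visible with top (254,152) and sides at columns 210 and 299. The white ring at (10,100) needs identifying.

Run:
```python
from m2 import *
d=dict(np.load('g3.npz'))
def circ(P):
    A=np.c_[2*P,np.ones(len(P))]; s=np.linalg.lstsq(A,(P**2).sum(1),rcond=None)[0]; return s[:2].round(4),np.sqrt(s[2]+s[:2]@s[:2]).round(4)
P=np.array([onz(d,u,v,.016)[:2] for u,v in[(254,152),(210,192),(299,192),(222,166),(287,165)]]); print('terr',circ(P))
# fixed radius fit
from scipy.optimize import least_squares
print('r=.042',least_squares(lambda c:np.hypot(*(P-c).T)-.042,[.56,-.32]).x.round(4))
print('white saucer proj',proj(d,(.4415,-.119,.016)),'white pot rim proj',proj(d,(.4415,-.119,.062)))
t=dict(np.load('top5.npz')); cv2.imwrite('pics/t5.png',cv2.resize(t['image'][110:280,80:440],None,fx=2,fy=2,interpolation=2))
```

```text
terr (array([ 0.5609, -0.3194]), np.float64(0.0407))
r=.042 [ 0.5598 -0.3208]
white saucer proj (-9, 97) white pot rim proj (-73, 94)
```

View pics/t5.png

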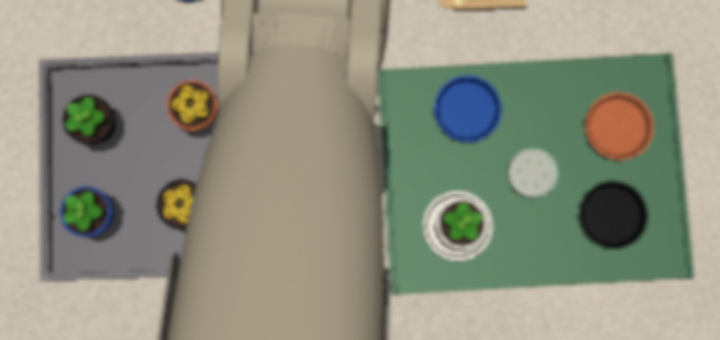

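White stands upright in its saucer (crop, centre (460,224)). Now lower terracotta.

Emit:
send_rows([
  {"dx": 0,"dy": -0.15,"dz": -0.6,"roll": 0,"claw": -0.2},
  {"dx": 0,"dy": -0.15,"dz": -1.6,"roll": 0,"claw": -0.2},
  {"dx": 0,"dy": -0.15,"dz": -2.4,"roll": 0,"claw": -0.2},
  {"dx": 0,"dy": -0.15,"dz": -2.85,"roll": 0,"claw": -0.2},
  {"dx": 0,"dy": -0.15,"dz": -3.03,"roll": 0,"claw": -0.2},
])

```text
clock: 12.52
tcp_pos: [0.5596, -0.3191, 0.0338]
orientation: [-0.001, 0.897, 0.442, -0.001]
wrist_force: [-7.4, 4.9, 19.3]
finger_gap: 0.0589
grip_force: 39.8
```

Emit:
send_rows([
  {"dx": 0,"dy": 0,"dz": 0,"roll": 0,"claw": -0.2},
  {"dx": 0,"dy": 0,"dz": -0.03,"roll": 0,"claw": -0.2},
  {"dx": 0,"dy": 0,"dz": -0.03,"roll": 0,"claw": 0.5},
  {"dx": 0,"dy": 0,"dz": 0,"roll": 0,"claw": 1},
  {"dx": 0,"dy": 0,"dz": 0,"roll": 0,"claw": 1},
])

```text
clock: 13.15
tcp_pos: [0.5608, -0.3206, 0.0344]
orientation: [0.0, 0.897, 0.442, 0.0]
wrist_force: [0.5, 0.2, -0.2]
finger_gap: 0.0848
grip_force: 0.0
```

Emit:
send_rows([
  {"dx": 0,"dy": 0,"dz": 0.8,"roll": 0,"claw": 1},
  {"dx": 0,"dy": 0,"dz": 2.5,"roll": 0,"claw": 1},
  {"dx": 0,"dy": 0.4,"dz": 4.5,"roll": 0,"claw": 1},
  {"dx": 0,"dy": 2,"dz": 5.6,"roll": 0,"claw": 1},
  {"dx": 0,"dy": 4,"dz": 5.6,"roll": 0,"claw": 1},
])

```text
clock: 13.78
tcp_pos: [0.5623, -0.2213, 0.1775]
orientation: [0.003, 0.898, 0.441, 0.002]
wrist_force: [0.0, 0.2, -0.4]
finger_gap: 0.0852
grip_force: 0.0
```

Run:
```python
from h import *
t=save('top','top6'); print(get_state()['tcp_pos'])
```

```text
[ 0.56066093 -0.2140328   0.17610688]
```

Emit:
send_rows([
  {"dx": 0,"dy": 2,"dz": 0,"roll": 0,"claw": 1},
  {"dx": 0,"dy": 4.2,"dz": 0,"roll": 0,"claw": 1},
  {"dx": 0,"dy": 6.4,"dz": 0,"roll": 0,"claw": 1},
  {"dx": 0,"dy": 8.6,"dz": 0,"roll": 0,"claw": 1},
  {"dx": -0.2,"dy": 10.8,"dz": 0,"roll": 0,"claw": 1},
])

```text
clock: 14.45
tcp_pos: [0.5556, 0.0512, 0.1741]
orientation: [0.0, 0.897, 0.442, 0.0]
wrist_force: [1.1, -0.0, 0.2]
finger_gap: 0.0853
grip_force: 0.0
```

Emit:
send_rows([
  {"dx": -0.2,"dy": 2,"dz": 0,"roll": 0,"claw": 1},
  {"dx": -0.4,"dy": 4.2,"dz": 0,"roll": 0,"claw": 1},
  {"dx": -0.8,"dy": 6.4,"dz": 0,"roll": 0,"claw": 1},
  {"dx": -1.1,"dy": 8,"dz": 0,"roll": 0,"claw": 1},
  {"dx": -1.2,"dy": 8.7,"dz": 0,"roll": 0,"claw": 1},
])

```text
clock: 15.08
tcp_pos: [0.5248, 0.2691, 0.174]
orientation: [0.0, 0.896, 0.443, -0.0]
wrist_force: [-0.1, -0.1, 0.4]
finger_gap: 0.0853
grip_force: 0.0
```

Emit:
send_rows([
  {"dx": 0,"dy": 0,"dz": -0.3,"roll": 0,"claw": 1},
  {"dx": 0,"dy": 0,"dz": -0.3,"roll": 0,"claw": 1},
  {"dx": 0,"dy": 0,"dz": -0.3,"roll": 0,"claw": 1},
  {"dx": 0,"dy": 0,"dz": -0.3,"roll": 0,"claw": 1},
  {"dx": 0,"dy": 0,"dz": -0.3,"roll": 0,"claw": 1},
])

```text
clock: 15.7
tcp_pos: [0.5259, 0.2665, 0.1668]
orientation: [0.0, 0.897, 0.441, 0.0]
wrist_force: [0.1, 0.6, -0.8]
finger_gap: 0.0853
grip_force: 0.0
```

Run:
```python
from m3 import *
d=save('wrist','w6'); print(get_state()['tcp_pos'],get_state()['clock']); rep(d,'black',None)
e,_=rim(d,'black',PO['black']); im=d['image'].copy(); cv2.ellipse(im,e,(255,0,255),1); print(proj(d,(*PO['black'],.06)))
t=save('top','top7'); c=cv2.resize(t['image'][120:270,260:440],None,fx=2,fy=2,interpolation=2)
cv2.imwrite('pics/w6a.png',np.hstack([im[:300,:420],c[:300]]))
```

```text
[0.52576747 0.26670295 0.16672593] 15.75
black [257.8 114.1] [63.7 66.4] @60 [0.5724 0.3192 0.06  ] leaf@75 [0.5724 0.3203 0.075 ]
(257, 117)
```

View pics/w6a.png

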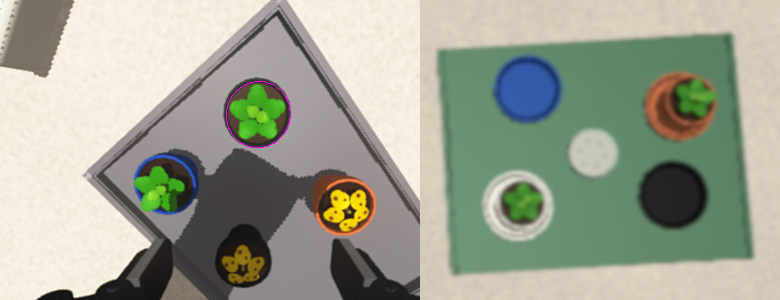

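The rim fit on black at (258,114) is good. In the top crop terracotta leans visually up and right, which may be perspective. I'll quantify that.

Run:
```python
from m3 import *
t=dict(np.load('top7.npz')); 
s=save('scene','sc7')
for n,p in[('white',(.4415,-.119)),('terracotta',(.5602,-.3203))]:
    a=blob(t,proj(t,(*p,.077)),'green',14); b=blob(s,proj(s,(*p,.077)),'green',16)
    print(n,'leaf tri',*[x.round(4) for x in tri(ray(t,*a[0]),ray(s,*b[0]))],'@76',onz(t,*a[0],.076).round(4))
def crop(s,p): u,v=proj(s,(*p,.04)); return cv2.resize(s['image'][v-40:v+40,u-50:u+50],None,fx=4,fy=4,interpolation=2)
cv2.imwrite('pics/sc7.png',np.hstack([crop(s,(.4415,-.119)),crop(s,(.5602,-.3203))]))
```

```text
white leaf tri [ 0.44   -0.1201  0.0746] 0.0007 @76 [ 0.4397 -0.1197  0.076 ]
terracotta leaf tri [ 0.559  -0.3241  0.0741] 0.0019 @76 [ 0.5579 -0.3229  0.076 ]
```

View pics/sc7.png

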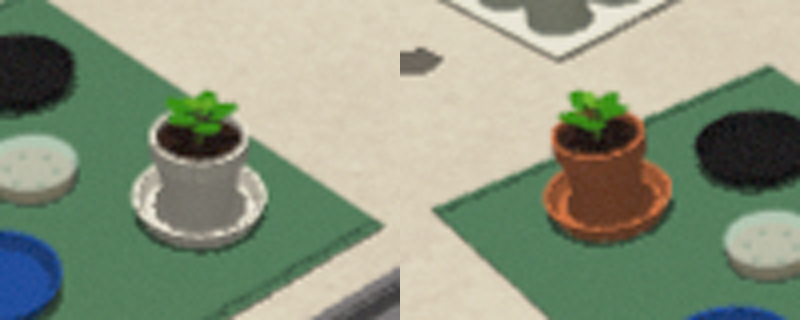

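Both pots stand upright and centred in their saucers. Grasp black.

Emit:
send_rows([
  {"dx": 0.9,"dy": 1.0,"dz": -0.3,"roll": 0,"claw": 1},
  {"dx": 1.7,"dy": 1.9,"dz": -1.2,"roll": 0,"claw": 1},
  {"dx": 1.86,"dy": 2.1,"dz": -2.8,"roll": 0,"claw": 1},
  {"dx": 1.86,"dy": 2.1,"dz": -4.4,"roll": 0,"claw": 1},
  {"dx": 1.86,"dy": 2.1,"dz": -5.45,"roll": 0,"claw": 1},
])

```text
clock: 16.48
tcp_pos: [0.5709, 0.3194, 0.0279]
orientation: [-0.0, 0.897, 0.442, -0.001]
wrist_force: [0.3, 0.1, 0.5]
finger_gap: 0.0854
grip_force: 0.0
```

Emit:
send_rows([
  {"dx": 0,"dy": 0,"dz": 0,"roll": 0,"claw": 1},
  {"dx": 0,"dy": 0,"dz": 0,"roll": 0,"claw": 0.3},
  {"dx": 0,"dy": 0,"dz": 0,"roll": 0,"claw": -0.2},
  {"dx": 0,"dy": 0,"dz": 0,"roll": 0,"claw": -0.2},
  {"dx": 0,"dy": 0,"dz": 0,"roll": 0,"claw": -0.2},
], grip_force=35)

```text
clock: 17.1
tcp_pos: [0.5734, 0.3203, 0.0325]
orientation: [0.0, 0.897, 0.442, 0.002]
wrist_force: [-0.3, -0.2, 5.7]
finger_gap: 0.0587
grip_force: 38.1
```

Emit:
send_rows([
  {"dx": 0,"dy": 0,"dz": 0.5,"roll": 0,"claw": -0.2},
  {"dx": 0,"dy": 0,"dz": 1.6,"roll": 0,"claw": -0.2},
  {"dx": 0,"dy": 0,"dz": 3.1,"roll": 0,"claw": -0.2},
  {"dx": 0,"dy": -0.3,"dz": 4.4,"roll": 0,"claw": -0.2},
  {"dx": -0.2,"dy": -1.3,"dz": 4.8,"roll": 0,"claw": -0.2},
])

```text
clock: 17.73
tcp_pos: [0.5683, 0.2875, 0.1531]
orientation: [0.0, 0.897, 0.443, 0.002]
wrist_force: [-0.2, -0.6, -2.2]
finger_gap: 0.0588
grip_force: 37.9
```

Emit:
send_rows([
  {"dx": -0.3,"dy": -1.6,"dz": 0,"roll": 0,"claw": -0.2},
  {"dx": -0.7,"dy": -3.5,"dz": 0,"roll": 0,"claw": -0.2},
  {"dx": -1.1,"dy": -5.5,"dz": 0,"roll": 0,"claw": -0.2},
  {"dx": -1.5,"dy": -7.5,"dz": 0,"roll": 0,"claw": -0.2},
  {"dx": -1.9,"dy": -9.5,"dz": 0,"roll": 0,"claw": -0.2},
])

```text
clock: 18.35
tcp_pos: [0.5172, 0.0471, 0.1493]
orientation: [-0.0, 0.897, 0.442, -0.001]
wrist_force: [0.5, -0.1, -1.1]
finger_gap: 0.0588
grip_force: 37.9
```

Emit:
send_rows([
  {"dx": -0.4,"dy": -2,"dz": 0,"roll": 0,"claw": -0.2},
  {"dx": -0.8,"dy": -4,"dz": 0,"roll": 0,"claw": -0.2},
  {"dx": -1.2,"dy": -6,"dz": 0,"roll": 0,"claw": -0.2},
  {"dx": -1.6,"dy": -8,"dz": 0,"roll": 0,"claw": -0.2},
  {"dx": -2,"dy": -10,"dz": 0,"roll": 0,"claw": -0.2},
])

```text
clock: 18.98
tcp_pos: [0.467, -0.202, 0.1494]
orientation: [-0.001, 0.897, 0.441, -0.001]
wrist_force: [1.9, -0.5, -1.3]
finger_gap: 0.0588
grip_force: 37.9
```

Emit:
send_rows([
  {"dx": -0.3,"dy": -1.7,"dz": 0,"roll": 0,"claw": -0.2},
  {"dx": -0.6,"dy": -3,"dz": 0,"roll": 0,"claw": -0.2},
  {"dx": -0.8,"dy": -4,"dz": -0.8,"roll": 0,"claw": -0.2},
  {"dx": -0.84,"dy": -4.4,"dz": -1.4,"roll": 0,"claw": -0.2},
  {"dx": -0.84,"dy": -4.4,"dz": -1.7,"roll": 0,"claw": -0.2},
])

```text
clock: 19.6
tcp_pos: [0.447, -0.3098, 0.1061]
orientation: [-0.001, 0.897, 0.441, -0.0]
wrist_force: [0.7, -0.2, -1.7]
finger_gap: 0.0589
grip_force: 37.9
```

Run:
```python
from h import *
d=save('wrist','g4');s=get_state(); print(s['clock'],s['tcp_pos'],s['finger_gap'],s['grip_force'],s['wrist_force'])
```

```text
19.65 [ 0.44704859 -0.30904387  0.1056089 ] 0.05869485416783073 37.90747404098511 [ 0.14981224  0.64731624 -0.86608591]
```

View pics/g4.png

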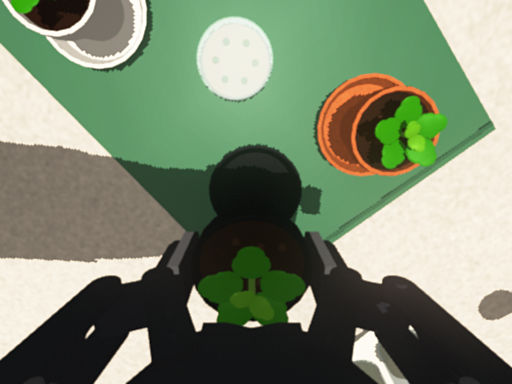

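Black hangs upright, with its saucer's visible edge at top (255,145) and sides at columns 209 and 301. The terracotta and white pots stand in their saucers.

Run:
```python
from m2 import *
from scipy.optimize import least_squares
d=dict(np.load('g4.npz'))
def fit(pts,z,r,c):
    P=np.array([onz(d,u,v,z)[:2] for u,v in pts]); f=least_squares(lambda c:np.hypot(*(P-c).T)-r,c); return f.x.round(4),np.abs(f.fun).max().round(4)
print(fit([(255,145),(209,190),(301,190),(222,159),(289,160)],.016,.042,[.45,-.31]))
print('terr saucer',fit([(316,130),(332,90),(370,73),(408,85),(330,166)],.016,.042,[.56,-.32]))
print('terr pot',onz(d,396,131,.062).round(4))
```

```text
(array([ 0.4502, -0.3089]), np.float64(0.0009))
terr saucer (array([ 0.5587, -0.3198]), np.float64(0.0015))
terr pot [ 0.5598 -0.3202  0.062 ]
```

Emit:
send_rows([
  {"dx": 0.1,"dy": 0,"dz": -0.6,"roll": 0,"claw": -0.2},
  {"dx": 0.1,"dy": 0,"dz": -1.5,"roll": 0,"claw": -0.2},
  {"dx": 0.1,"dy": 0,"dz": -2.3,"roll": 0,"claw": -0.2},
  {"dx": 0.1,"dy": 0,"dz": -2.65,"roll": 0,"claw": -0.2},
  {"dx": 0.1,"dy": 0,"dz": -2.8,"roll": 0,"claw": -0.2},
])

```text
clock: 20.27
tcp_pos: [0.4512, -0.3098, 0.0374]
orientation: [-0.0, 0.897, 0.442, -0.0]
wrist_force: [0.6, -0.0, -1.3]
finger_gap: 0.0589
grip_force: 37.9
```

Emit:
send_rows([
  {"dx": 0,"dy": 0,"dz": 0,"roll": 0,"claw": -0.2},
  {"dx": 0,"dy": 0,"dz": -0.03,"roll": 0,"claw": -0.2},
  {"dx": 0,"dy": 0,"dz": -0.03,"roll": 0,"claw": 0.5},
  {"dx": 0,"dy": 0,"dz": 0,"roll": 0,"claw": 1},
  {"dx": 0,"dy": 0,"dz": 0,"roll": 0,"claw": 1},
])

```text
clock: 20.9
tcp_pos: [0.4512, -0.3107, 0.0382]
orientation: [0.0, 0.897, 0.442, 0.0]
wrist_force: [0.1, 0.3, -0.2]
finger_gap: 0.0853
grip_force: 0.0
```

Emit:
send_rows([
  {"dx": 0,"dy": 0,"dz": 0.8,"roll": 0,"claw": 1},
  {"dx": 0,"dy": 0,"dz": 2.5,"roll": 0,"claw": 1},
  {"dx": 0,"dy": 0.4,"dz": 4.5,"roll": 0,"claw": 1},
  {"dx": 0,"dy": 2,"dz": 5.3,"roll": 0,"claw": 1},
  {"dx": 0,"dy": 4,"dz": 5.3,"roll": 0,"claw": 1},
])

```text
clock: 21.52
tcp_pos: [0.4524, -0.2111, 0.1727]
orientation: [0.002, 0.898, 0.441, 0.001]
wrist_force: [0.5, 1.2, -0.6]
finger_gap: 0.0853
grip_force: 0.0
```

Emit:
send_rows([
  {"dx": 0,"dy": 2,"dz": 0,"roll": 0,"claw": 1},
  {"dx": 0,"dy": 4.2,"dz": 0,"roll": 0,"claw": 1},
  {"dx": 0,"dy": 6.4,"dz": 0,"roll": 0,"claw": 1},
  {"dx": 0,"dy": 8.6,"dz": 0,"roll": 0,"claw": 1},
  {"dx": -0.2,"dy": 10.8,"dz": 0,"roll": 0,"claw": 1},
])

```text
clock: 22.15
tcp_pos: [0.4462, 0.0613, 0.1706]
orientation: [0.0, 0.897, 0.442, 0.001]
wrist_force: [1.1, 0.8, 0.3]
finger_gap: 0.0852
grip_force: 0.0
```

Emit:
send_rows([
  {"dx": -0.2,"dy": 2,"dz": 0,"roll": 0,"claw": 1},
  {"dx": -0.4,"dy": 4.2,"dz": 0,"roll": 0,"claw": 1},
  {"dx": -0.8,"dy": 6.4,"dz": 0,"roll": 0,"claw": 1},
  {"dx": -1.0,"dy": 7.8,"dz": 0,"roll": 0,"claw": 1},
  {"dx": -1.0,"dy": 8.3,"dz": 0,"roll": 0,"claw": 1},
])

```text
clock: 22.78
tcp_pos: [0.4205, 0.2688, 0.1704]
orientation: [0.0, 0.896, 0.443, 0.0]
wrist_force: [-0.2, -0.7, -0.7]
finger_gap: 0.0855
grip_force: 0.0
```

Emit:
send_rows([
  {"dx": 0,"dy": 0,"dz": 0,"roll": 0,"claw": 1},
  {"dx": 0,"dy": 0,"dz": 0,"roll": 0,"claw": 1},
  {"dx": 0,"dy": 0,"dz": 0,"roll": 0,"claw": 1},
  {"dx": 0,"dy": 0,"dz": 0,"roll": 0,"claw": 1},
  {"dx": 0,"dy": 0,"dz": 0,"roll": 0,"claw": 1},
])

```text
clock: 23.4
tcp_pos: [0.4212, 0.2667, 0.1704]
orientation: [0.0, 0.897, 0.441, 0.0]
wrist_force: [-1.3, 0.1, -0.0]
finger_gap: 0.0852
grip_force: 0.0
```

Run:
```python
from m3 import *
d=save('wrist','w8'); s=save('scene','sc8'); print(get_state()['tcp_pos'],get_state()['clock']); rep(d,'blue','w6',(.4625,.319))
e,_=rim(d,'blue',(.4625,.319)); im=d['image'].copy(); cv2.ellipse(im,e,(255,0,255),1)
u,v=proj(s,(.45,-.31,.04)); c=cv2.resize(s['image'][v-37:v+38,u-48:u+47],None,fx=4,fy=4,interpolation=2)
cv2.imwrite('pics/w8a.png',np.hstack([im[:300,:420],c]))
```

```text
[0.42108621 0.26688918 0.17032583] 23.5
blue [252.4 115.8] [64.9 67.5] @60 [0.463  0.3209 0.06  ] leaf@75 [0.4626 0.3219 0.075 ]
  rim tri [0.4629 0.3207 0.0532] 0.0 leaf tri [0.4626 0.3218 0.0764] 0.0002
```

View pics/w8a.png

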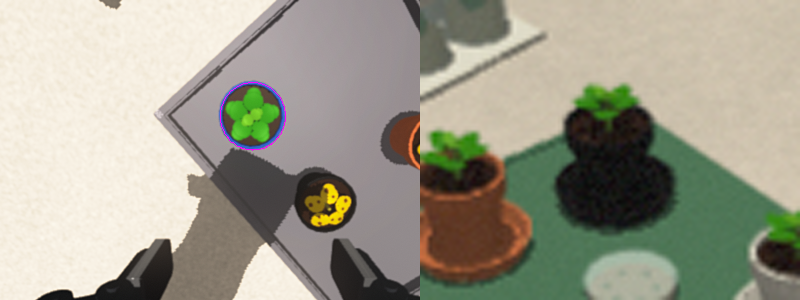

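Black stands upright on its saucer. The blue rim fit at (252,116) gives a pot at (0.463, 0.3208). Grasp it.

Emit:
send_rows([
  {"dx": 0.9,"dy": 1.1,"dz": -0.3,"roll": 0,"claw": 1},
  {"dx": 1.6,"dy": 2.0,"dz": -1.2,"roll": 0,"claw": 1},
  {"dx": 1.68,"dy": 2.16,"dz": -2.8,"roll": 0,"claw": 1},
  {"dx": 1.68,"dy": 2.16,"dz": -4.4,"roll": 0,"claw": 1},
  {"dx": 1.68,"dy": 2.16,"dz": -5.6,"roll": 0,"claw": 1},
])

```text
clock: 24.12
tcp_pos: [0.4623, 0.3209, 0.0284]
orientation: [0.0, 0.897, 0.442, -0.001]
wrist_force: [0.4, -0.0, -1.3]
finger_gap: 0.0852
grip_force: 0.0
```

Emit:
send_rows([
  {"dx": 0,"dy": 0,"dz": 0,"roll": 0,"claw": 1},
  {"dx": 0,"dy": 0,"dz": 0,"roll": 0,"claw": 0.3},
  {"dx": 0,"dy": 0,"dz": 0,"roll": 0,"claw": -0.2},
  {"dx": 0,"dy": 0,"dz": 0,"roll": 0,"claw": -0.2},
  {"dx": 0,"dy": 0,"dz": 0,"roll": 0,"claw": -0.2},
], grip_force=35)

```text
clock: 24.75
tcp_pos: [0.4643, 0.3219, 0.0323]
orientation: [-0.0, 0.897, 0.442, 0.002]
wrist_force: [-1.6, -0.8, 6.6]
finger_gap: 0.0587
grip_force: 38.4
```

Emit:
send_rows([
  {"dx": 0,"dy": 0,"dz": 0.5,"roll": 0,"claw": -0.2},
  {"dx": 0,"dy": 0,"dz": 1.6,"roll": 0,"claw": -0.2},
  {"dx": 0,"dy": 0,"dz": 3.1,"roll": 0,"claw": -0.2},
  {"dx": 0,"dy": -0.3,"dz": 4.4,"roll": 0,"claw": -0.2},
  {"dx": 0.2,"dy": -1.3,"dz": 4.8,"roll": 0,"claw": -0.2},
])

```text
clock: 25.38
tcp_pos: [0.4691, 0.2896, 0.1535]
orientation: [0.0, 0.897, 0.443, 0.002]
wrist_force: [0.1, 0.1, -1.8]
finger_gap: 0.0592
grip_force: 38.3
```

Emit:
send_rows([
  {"dx": 0.4,"dy": -1.6,"dz": 0,"roll": 0,"claw": -0.2},
  {"dx": 0.9,"dy": -3.5,"dz": 0,"roll": 0,"claw": -0.2},
  {"dx": 1.4,"dy": -5.4,"dz": 0,"roll": 0,"claw": -0.2},
  {"dx": 1.9,"dy": -7.3,"dz": 0,"roll": 0,"claw": -0.2},
  {"dx": 2.4,"dy": -9.2,"dz": 0,"roll": 0,"claw": -0.2},
])

```text
clock: 26.0
tcp_pos: [0.5281, 0.057, 0.151]
orientation: [0.0, 0.897, 0.442, 0.0]
wrist_force: [1.3, -0.7, -1.9]
finger_gap: 0.0587
grip_force: 38.3
```

Emit:
send_rows([
  {"dx": 0.5,"dy": -1.9,"dz": 0,"roll": 0,"claw": -0.2},
  {"dx": 1.0,"dy": -3.7,"dz": 0,"roll": 0,"claw": -0.2},
  {"dx": 1.5,"dy": -5.4,"dz": 0,"roll": 0,"claw": -0.2},
  {"dx": 2.0,"dy": -6.8,"dz": 0,"roll": 0,"claw": -0.2},
  {"dx": 2.25,"dy": -7.7,"dz": 0,"roll": 0,"claw": -0.2},
])

```text
clock: 26.62
tcp_pos: [0.5845, -0.1357, 0.1507]
orientation: [0.0, 0.897, 0.441, 0.0]
wrist_force: [-0.6, 0.8, -1.9]
finger_gap: 0.0588
grip_force: 38.3
```

Emit:
send_rows([
  {"dx": 0,"dy": 0,"dz": -0.5,"roll": 0,"claw": -0.2},
  {"dx": 0,"dy": 0,"dz": -1.2,"roll": 0,"claw": -0.2},
  {"dx": 0,"dy": 0,"dz": -1.6,"roll": 0,"claw": -0.2},
  {"dx": 0,"dy": 0,"dz": -1.7,"roll": 0,"claw": -0.2},
  {"dx": 0,"dy": 0,"dz": -1.7,"roll": 0,"claw": -0.2},
])

```text
clock: 27.25
tcp_pos: [0.5842, -0.1333, 0.108]
orientation: [0.0, 0.897, 0.442, 0.0]
wrist_force: [-0.0, 0.1, -1.9]
finger_gap: 0.0587
grip_force: 38.4
```

```bash
cat > f.py <<'E'
from m2 import *
from scipy.optimize import least_squares
d=save('wrist','g5');s=get_state(); print(s['clock'],s['tcp_pos'],s['finger_gap'],s['grip_force'],s['wrist_force'])
# blue saucer outer edge: upper boundary of the blue mask above the pot
hsv=cv2.cvtColor(d['image'],cv2.COLOR_BGR2HSV); m=cv2.inRange(hsv,(100,120,30),(130,255,255))
pts=[]
for u in range(215,296,8):
    v=np.flatnonzero(m[:260,u]); 
    if len(v): pts.append((u,v[0]))
print(pts)
P=np.array([onz(d,u,v,.016)[:2] for u,v in pts]); f=least_squares(lambda c:np.hypot(*(P-c).T)-.042,[.585,-.136],loss='soft_l1',f_scale=.001); print(f.x.round(4),f.fun.round(4))
E
python3 f.py
```

```text
27.3 [ 0.58449271 -0.13357998  0.10828403] 0.05867693704611381 38.38121473789215 [-0.21759551  1.18310725 -1.6201714 ]
[(215, np.int64(173)), (223, np.int64(163)), (231, np.int64(157)), (239, np.int64(153)), (247, np.int64(152)), (255, np.int64(151)), (263, np.int64(152)), (271, np.int64(155)), (279, np.int64(159)), (287, np.int64(165)), (295, np.int64(176))]
[ 0.5836 -0.1361] [-0.0008 -0.0003  0.0001  0.0006 -0.      0.0004  0.0003 -0.0003 -0.0003
 -0.0001 -0.0002]
```

View pics/g5.png

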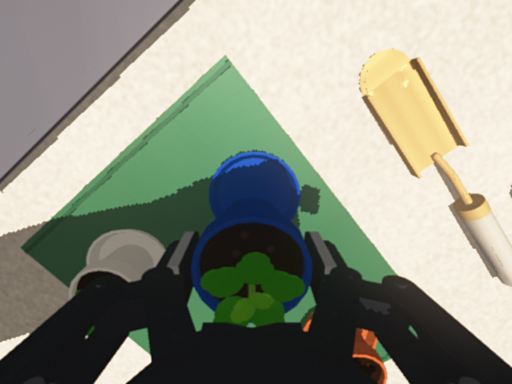

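Blue hangs upright over its saucer, whose edge top is at (255,151). White and terracotta are visible at the sides. Lower and release.

Emit:
send_rows([
  {"dx": 0,"dy": -0.1,"dz": -0.6,"roll": 0,"claw": -0.2},
  {"dx": 0,"dy": -0.1,"dz": -1.5,"roll": 0,"claw": -0.2},
  {"dx": 0,"dy": -0.1,"dz": -2.3,"roll": 0,"claw": -0.2},
  {"dx": 0,"dy": -0.1,"dz": -2.75,"roll": 0,"claw": -0.2},
  {"dx": 0,"dy": -0.1,"dz": -2.92,"roll": 0,"claw": -0.2},
])

```text
clock: 27.92
tcp_pos: [0.5835, -0.1363, 0.0342]
orientation: [-0.001, 0.897, 0.442, -0.001]
wrist_force: [-7.4, 2.6, 18.6]
finger_gap: 0.0589
grip_force: 40.0
```

Emit:
send_rows([
  {"dx": 0,"dy": 0,"dz": 0,"roll": 0,"claw": -0.2},
  {"dx": 0,"dy": 0,"dz": -0.03,"roll": 0,"claw": -0.2},
  {"dx": 0,"dy": 0,"dz": -0.03,"roll": 0,"claw": 0.5},
  {"dx": 0,"dy": 0,"dz": 0,"roll": 0,"claw": 1},
  {"dx": 0,"dy": 0,"dz": 0,"roll": 0,"claw": 1},
])

```text
clock: 28.55
tcp_pos: [0.5846, -0.1365, 0.0352]
orientation: [0.0, 0.897, 0.442, 0.0]
wrist_force: [0.2, 0.1, 0.1]
finger_gap: 0.0853
grip_force: 0.0
```

Emit:
send_rows([
  {"dx": 0,"dy": 0,"dz": 0.8,"roll": 0,"claw": 1},
  {"dx": 0,"dy": 0,"dz": 2.5,"roll": 0,"claw": 1},
  {"dx": 0,"dy": 0,"dz": 4.5,"roll": 0,"claw": 1},
  {"dx": -1,"dy": 0.8,"dz": 6,"roll": 0,"claw": 1},
  {"dx": -2,"dy": 2,"dz": 7,"roll": 0,"claw": 1},
])

```text
clock: 29.18
tcp_pos: [0.5346, -0.0867, 0.212]
orientation: [0.001, 0.897, 0.441, 0.001]
wrist_force: [0.9, 0.5, 0.3]
finger_gap: 0.0854
grip_force: 0.0
```

Emit:
send_rows([
  {"dx": -1.5,"dy": 1.5,"dz": 1,"roll": 0,"claw": 1},
  {"dx": -3,"dy": 3,"dz": 1,"roll": 0,"claw": 1},
  {"dx": -3.5,"dy": 4.5,"dz": 1,"roll": 0,"claw": 1},
  {"dx": -3.5,"dy": 5,"dz": 1,"roll": 0,"claw": 1},
  {"dx": -3.5,"dy": 5,"dz": 1,"roll": 0,"claw": 1},
])

```text
clock: 29.8
tcp_pos: [0.4473, 0.0389, 0.2351]
orientation: [0.0, 0.897, 0.443, 0.0]
wrist_force: [0.2, -0.7, 0.1]
finger_gap: 0.0858
grip_force: 0.0
```

Run:
```python
from m3 import *
t=save('top','tf'); s=save('scene','sf'); print(get_state()['clock'])
for n,p in{'white':(.4415,-.119),'terracotta':(.5595,-.320),'black':(.4502,-.309),'blue':(.584,-.136)}.items():
    a=blob(t,proj(t,(*p,.077)),'green',13); b=blob(s,proj(s,(*p,.077)),'green',16)
    print(n,'leaf tri',*[x.round(4) for x in tri(ray(t,*a[0]),ray(s,*b[0]))],'saucer',p)
a=cv2.resize(t['image'][115:275,80:440],None,fx=2,fy=2,interpolation=2)[:, :720]
b=cv2.resize(s['image'][80:220,90:450],None,fx=2,fy=2,interpolation=2)
cv2.imwrite('pics/fin.png',np.vstack([a,b])[:600])
```

```text
29.9
white leaf tri [ 0.4402 -0.12    0.0759] 0.0014 saucer (0.4415, -0.119)
terracotta leaf tri [ 0.5589 -0.3237  0.0757] 0.0023 saucer (0.5595, -0.32)
black leaf tri [ 0.4494 -0.3136  0.0716] 0.0008 saucer (0.4502, -0.309)
blue leaf tri [ 0.5819 -0.1393  0.0751] 0.0011 saucer (0.584, -0.136)
```

View pics/fin.png

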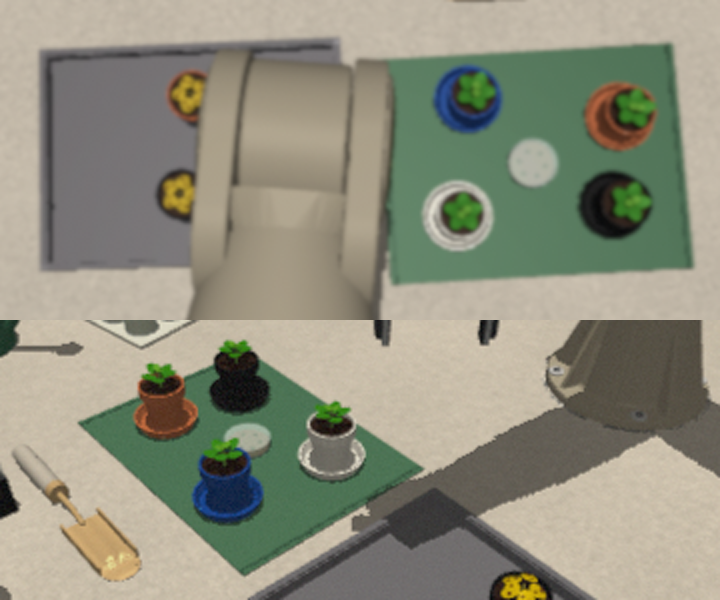

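The final views show all four pots upright and centred on their matching saucers, to about 2–3 mm in the same camera. The sick pots are still in the tray.

```bash
python3 -c "
from workcell import hand_in
print(hand_in())"
```

```text
the job is handed in; nothing more can be done
None
```

The four healthy seedlings stand upright in the middle of their matching saucers, within about 3 mm by the cameras. The sick two are still in the tray, and the job is handed in at about 30 s of the 106 s allowed.

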